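# Stow the clothes brush and shut the valet box

## Task

Slide the cover of the wooden accessory box fully back over the glasses case, to its end stop, so that the other compartment lies open. Lay the clothes brush flat in that empty compartment, bristles down, then slide the cover all the way across to the opposite end stop so that the brush is shut in. Leave the glasses case and the other things on the counter where they are.

Things in the scene. Friction and masses are not known exactly. Their poses are not given: they have to be found in the camera images.
- valet_box: dark wooden box, fixed, open on top, 228 (own x) x 288 (own y) x 56 high, z up. Origin: centre of its underside. A divider at own y = 0 makes two compartments, each 210 (x) x 130 (y) inside, blue floor 6 above the counter, 42 deep to the divider's top. One cover slides along own y above the divider, between side runners and end stops 56 high, and hides one compartment at a time
- cover (a joint): position (m) of the sliding cover along the box's own +y: 0 = at the -y end stop, hiding the glasses case, the empty compartment fully open; 0.138 = at the +y end stop, hiding the other compartment. Grey plate 218 (x) x 134 (y) x 6, underside 48.5 and top 54.5 above the counter. Slides with about 2.5 N of friction, stays where left, can be pushed either way by its grip
- cover_grip (a point): centre of the top edge of the cover's upright orange grip: a bar 90 (box x) x 14 (box y) that stands 32 above the plate's top face at the plate's centre; this point is 86.5 above the counter and moves with the cover. The plate reaches 67 to either side of it along y
- empty_well (a point): centre of the floor of the empty compartment at the box's +y end (own y = +0.069), 6 above the counter
- case_well (a point): centre of the floor of the compartment with the glasses case, at the box's -y end (own y = -0.069), 6 above the counter
- brush: clothes brush lying bristles down on the counter: light wooden back 180 (own x, length) x 44 (own y) x 16 high over a rigid black bristle block 168 x 38 x 16; 32 high in all. Origin: centre of the bristles' underside; z axis up out of the wooden back. About 0.16 kg
- glasses_case: closed brown glasses case, 155 x 58 x 34, with a brass seam, lying flat in the compartment at the box's -y end. Origin: centre of its underside
- cologne: amber bottle with a steel cap, 52 across, 125 high, standing. Origin: centre of its underside. A bystander on the counter
- polish_tin: flat round black tin, 76 across, 30 high. Origin: centre of its underside. A bystander on the counter
- key_bowl: blue ceramic bowl, 110 across, 45 high. Origin: centre of its underside. A bystander on the counter
- shoe_tree: light wooden shoe tree, about 220 x 60 x 50: two wooden blocks joined by a steel rod. Origin: centre of its underside. A bystander on the counter
- shoehorn: steel shoehorn with a round brown handle, 200 x 38 x 16, lying flat. Origin: centre of its underside. A bystander on the counter
There are look-alikes about, which are no part of the job. Leave any green or orange look-alike of the brush alone.

How it is judged (in metres and radians):
On the way, in this order (a step that is already met when the one before it is completed fails the run):
1. the cover is against the end stop on the glasses case side (within 5 mm) (value of joint cover below 0.005 m), for 0.2 s.
2. the brush lies flat on the floor of the empty compartment, bristles down, with the cover still drawn back (within 20 mm of that stop) (x of brush in the frame of valet_box between -0.03 and 0.03 m and y of brush in the frame of valet_box between 0.02 and 0.118 m and z of brush in the frame of valet_box between 0 and 0.013 m and angle between brush's own z axis and vertical below 0.12 rad and value of joint cover below 0.02 m), for 0.2 s.
At the end, for the whole second after the job is handed in: The cover is within 5 mm of the end stop over the brush and at rest; the brush lies still on the floor of the compartment that was empty, bristles down, flat to within 7 degrees (x of brush in the frame of valet_box between -0.03 and 0.03 m and y of brush in the frame of valet_box between 0.02 and 0.118 m and z of brush in the frame of valet_box between 0 and 0.013 m and angle between brush's own z axis and vertical below 0.12 rad and value of joint cover above 0.133 m and linear speed of brush below 0.02 m/s and velocity of joint cover between -0.01 and 0.01 m/s); the robot touches nothing.
It fails at once if the glasses case is shifted by more than 20 mm (distance of glasses_case from where it was at the start of the episode above 0.02 m).
It fails at once if a bystander on the counter (cologne, polish tin, key bowl, shoe tree, shoehorn) is shifted by more than 20 mm (distance of any of cologne, polish_tin, key_bowl, shoe_tree, shoehorn from where it was at the start of the episode above 0.02 m).
It also fails if it takes over 70 s, if anything falls off the work surface, if the arm or the gripper's body presses on something with over 40 N, if the wrist force passes 120 N, or if a joint passes its speed limit or range.

## Robot

A 6-joint arm with a two-finger parallel gripper is mounted at the origin on the work surface. World frame = base frame: x ahead of the robot, y to its left, z up, the work surface at z = 0. Lengths are in mm, angles in rad, forces in N, time in s.
With the tool pointing down it reaches from about 350 to 775 mm from the base axis. Payload 7.3 kg.
Tool frame: the origin (TCP) lies between the finger pads; the fingertips stand 14 mm ahead of it and the grasp point (between the pads) lies 5 mm behind it; z points along the fingers, y is the line along which they close (so a half turn about z gives the same grasp; the last joint's range is limited). The gripper opens to 92 mm and grips with 3 to 60 N. Pads are 19 mm wide; open, the fingers measure 130 mm over their backs; the gripper's body (75 mm by 190 mm) begins 47 mm behind the grasp point.
Start: joints at [0.975, 0.342, 1.524, -0, 1.275, -0.146], TCP at [228.251, 472.806, 240.741] pointing down, gripper open.
Joint ranges: [-2.53, 2.53], [-0.77, 2.02], [0.04, 2.7], [-1, 4.14], [0.28, 2.66], [-3.11, 3.11]. Speed limits (rad/s): [2.57, 2.57, 3.14, 3.14, 3.14, 3.14].

## Interface

Orientations are given as [roll, pitch, yaw] about the fixed x, y, z axes, in that order (R = Rz(yaw) Ry(pitch) Rx(roll)).
In Python, from plant import get_obs, cams, close_job gives the robot as it stands. The module is installed in compiled form; this text tells all that it offers.
- The arm moves only by the shell command python3 -m creep 'ROWS'. ROWS is JSON, a list of rows, each an object of numbers: "hand": the opening, from 0 (shut) to 1 (fully open); "tx", "ty", "tz": the shift along the tool's x, y, z in m; "spin": the turn about the tool's z in degrees. In form: [{"hand": .., "tx": .., "ty": .., "tz": .., "spin": ..}, ...]. A call has 1 to 5 rows; each row shifts and turns the commanded pose from where the row before left it, along the tool's axes as they then stand; what a row does not reach is not made up. A row lasts 1/8 s, in which the tool goes at most 62.5 mm and 10.7 degrees, less where a joint would pass 70% of its speed; a pose out of reach is approached as far as the arm can. A call is refused whole if a number of a shift passes 0.0625 or a number of a turn 10.7, either way. A call with a gripper value outside its range is refused whole. The fingers move at their own pace and stop on an object; the grip force is fixed at half the most. Time passes only in rows, so rows that do not move let the fingers close. It gives the time, the measured TCP pose, the force, the opening and the grip force at its end, in the units of the state.
- get_obs(): the state, without advancing time (a new reading comes with each control period).
- cams.capture(name): name is "side" or "top" or "wrist"; returns a dict with "color" (400x640x3 uint8, red, green, blue), "K" (3x3 intrinsics, pixels), "k1" (the pictures are not rectified: a ray, as slopes to the right and down, at radius r is drawn at 1 + k1 r^2 times it, then the intrinsics apply), "R" (3x3) and "t" (3): a world point X has camera coordinates R X + t. Camera axes: x right, y down, z forward; pixel columns grow to the right and rows downward; lengths in mm; the calibration is good to about 2 mm. A picture is of the moment at which its call begins. There is no depth.
- close_job(): hands the job in; it is judged then, once.
The state is a dict: "time": time; "joint_positions": joint angles; "dq": joint speeds; "tau": joint torques, N m; "tool_pos": TCP position; "tcp_rot": TCP orientation; "contact_force": force on the tool from outside, world axes, zero at the start; "moment": the same for the moment, N m; "grip_width": finger opening in mm; "finger_force": force on a finger pad.
Only numpy, scipy, OpenCV 4.12 (cv2) and the standard library are available. Lean on these libraries where they do the work, as an engineer would, in place of code of your own. Each camera call takes 0.05 s, during which the arm holds its last target. There are 200 camera calls.

## Working session

There is one attempt and no reset: what is moved stays moved. The work goes in short steps, Python scripts to look and compute and a shell command to move; the robot and the scene stay as the last step left them, time stands still between calls to the robot, and variables do not carry over. Pictures are saved under pics/ and viewed, at most 10 in all, crops included, and the job is handed in when it is done.

```bash
mkdir -p pics
cat > h.py <<'E'
import numpy as np,cv2
from plant import get_obs,cams
def cap(n,f=None):
    c=cams.capture(n)
    if f: cv2.imwrite(f'pics/{f}.png',c["color"][:,:,::-1])
    return c
def ray(c,px,z):
    K=np.array(c["K"]);k=c["k1"];R=np.array(c["R"]);t=np.array(c["t"]).ravel()
    p=cv2.undistortPoints(np.array(px,float).reshape(-1,1,2),K,np.array([k,0,0,0,0.]))[:,0]
    d=np.c_[p,np.ones(len(p))]@R; o=-R.T@t
    return o+d*((z-o[2])/d[:,2])[:,None]
def proj(c,X):
    K=np.array(c["K"]);R=np.array(c["R"]);t=np.array(c["t"]).ravel()
    return cv2.projectPoints(np.array(X,float).reshape(-1,1,3),cv2.Rodrigues(R)[0],t,K,np.array([c["k1"],0,0,0,0.]))[0][:,0]
E
python3 - <<'E'
from h import *
a=cap('top','top1');b=cap('side','side1')
for c in(a,b): print(np.round(-np.array(c["R"]).T@np.array(c["t"]).ravel()),c["k1"])
o=get_obs();print(o["tool_pos"],o["tcp_rot"],o["time"],o["grip_width"])
E
```

```text
[ 402.  -88. 1273.] -0.08882674605019873
[ 424. -960. 1162.] -0.10634997128954378
[228.03755111 472.50352403 240.10904927] [-3.14022513e+00 -2.29318146e-04  2.69178432e+00] 0.1 91.96920547963404
```

View pics/top1.png

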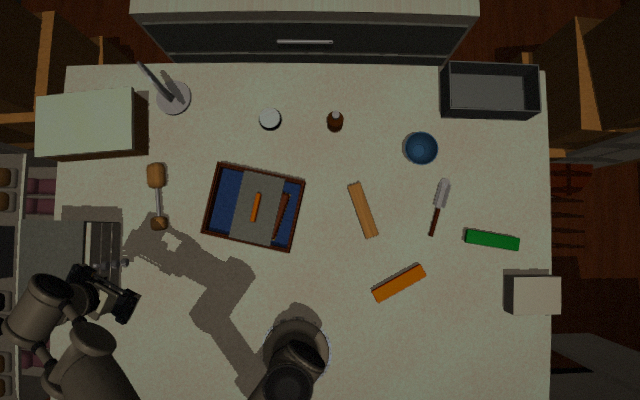

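View pics/side1.png

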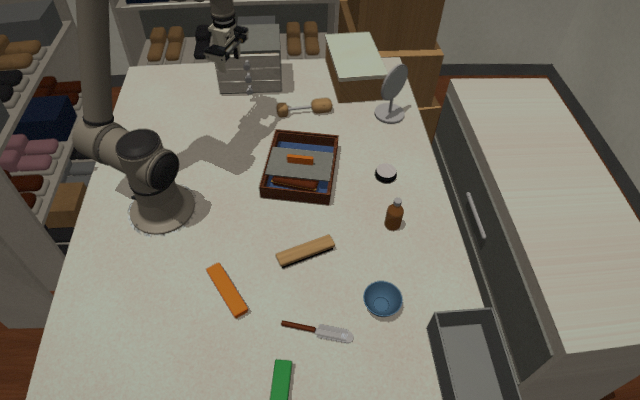

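The top view shows the box at about (253,207), with the glasses case on its right (280,215), the orange grip at (256,207) and the empty blue well on the left. There are three brush-shaped things: light wood (362,210), orange (398,283) and green (491,239). The light wood one fits, since the coloured two are the named look-alikes. Next I'll measure it and confirm with a crop.

Run:
```python
from h import *
a=cap('top');b=cap('side')
def blob(c,win,lo,hi):
    x0,y0,x1,y1=win;h=cv2.cvtColor(c["color"],cv2.COLOR_RGB2HSV)
    m=np.zeros(h.shape[:2],np.uint8);m[y0:y1,x0:x1]=cv2.inRange(h,lo,hi)[y0:y1,x0:x1]
    m=cv2.morphologyEx(m,cv2.MORPH_CLOSE,np.ones((3,3)))
    return max(cv2.findContours(m,0,2)[0],key=cv2.contourArea)
def rep(n,c,k,z):
    w=ray(c,k.reshape(-1,2),z)[:,:2].astype(np.float32);r=cv2.minAreaRect(w)
    print(n,'centre',np.round(r[0]),'size',np.round(r[1]),'ang',round(r[2],1),np.round(cv2.boxPoints(r)).tolist(), cv2.boundingRect(k))
rep('brush top',a,blob(a,(340,170,390,250),(8,70,70),(25,255,255)),32)
rep('brush side',b,blob(b,(265,225,345,275),(8,70,110),(25,255,255)),32)
rep('grip top',a,blob(a,(240,180,268,230),(5,170,110),(20,255,255)),86.5)
rep('grip side',b,blob(b,(280,148,320,172),(5,170,110),(20,255,255)),86.5)
# box rim: dark reddish wood + blue + grey => darker than counter
h=cv2.cvtColor(a["color"],cv2.COLOR_RGB2HSV)
m=np.zeros(h.shape[:2],np.uint8);m[150:262,190:318]=((cv2.inRange(h,(0,110,0),(12,255,130))>0)|(cv2.inRange(h,(105,100,0),(125,255,255))>0))[150:262,190:318]*255
k=cv2.convexHull(np.vstack([q for q in cv2.findContours(m,0,2)[0] if cv2.contourArea(q)>30]))
rep('box',a,k,56)
rep('box0',a,k,0)
t=cv2.resize(a["color"][140:270,190:400],None,fx=3.8,fy=3.8,interpolation=2)
cv2.imwrite('pics/c1.png',t[:,:,::-1])
```

```text
brush top centre [ 463. -209.] size [183.  46.] ang 19.9 [[369.0, -218.0], [384.0, -261.0], [556.0, -199.0], [541.0, -156.0]] (347, 182, 32, 57)
brush side centre [ 463. -210.] size [179.  42.] ang 20.2 [[371.0, -221.0], [386.0, -261.0], [554.0, -199.0], [540.0, -159.0]] (276, 235, 59, 30)
grip top centre [463. 127.] size [11. 84.] ang 78.3 [[421.0, 131.0], [503.0, 113.0], [506.0, 124.0], [423.0, 141.0]] (250, 194, 10, 27)
grip side centre [465. 127.] size [13. 85.] ang 78.2 [[422.0, 129.0], [505.0, 112.0], [507.0, 125.0], [424.0, 142.0]] (287, 154, 26, 6)
box centre [467. 140.] size [290. 233.] ang 78.5 [[324.0, 21.0], [552.0, -26.0], [610.0, 258.0], [382.0, 305.0]] (201, 162, 104, 91)
box0 centre [470. 150.] size [303. 244.] ang 78.5 [[320.0, 26.0], [559.0, -23.0], [619.0, 274.0], [381.0, 323.0]] (201, 162, 104, 91)
```

View pics/c1.png

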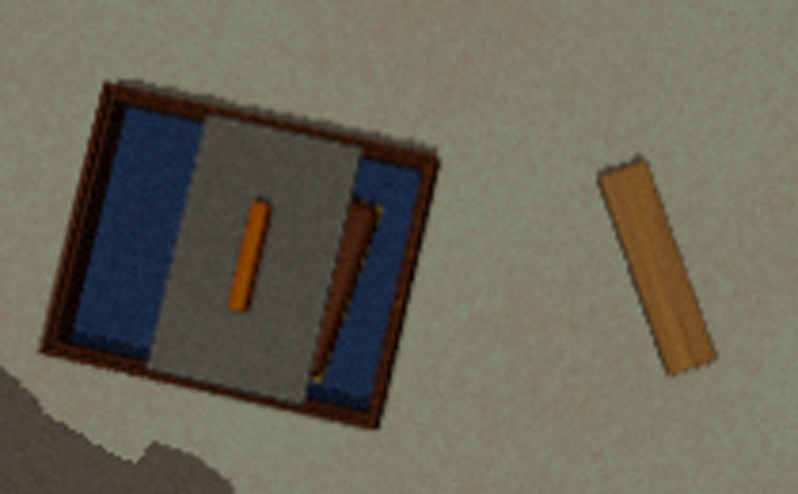

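The crop shows a plain light wood brush at crop (657,265), clear of the box, and the case in the right-hand well at (345,290). Both views agree: brush at (463,-210) with its long axis at 20°, grip at (464,127), box yaw about -11.6°, cover at about 0.056. Next I'll turn the tool to line up with the box and go above the grip.

```bash
python3 -m creep '[{"hand":0.6,"tx":0,"ty":0,"tz":0.02,"spin":-7.1},{"hand":0.6,"tx":0,"ty":0,"tz":0.02,"spin":-7.1},{"hand":0.6,"tx":-0.043,"ty":-0.0416,"tz":0.01,"spin":0},{"hand":0.6,"tx":-0.043,"ty":-0.0416,"tz":0.01,"spin":0},{"hand":0.6,"tx":-0.043,"ty":-0.0416,"tz":0,"spin":0}]' && python3 -m creep '[{"hand":0.6,"tx":-0.043,"ty":-0.0416,"tz":0,"spin":0},{"hand":0.6,"tx":-0.043,"ty":-0.0416,"tz":0,"spin":0},{"hand":0.6,"tx":-0.043,"ty":-0.0416,"tz":0,"spin":0},{"hand":0.6,"tx":-0.043,"ty":-0.0416,"tz":0,"spin":0},{"hand":0.6,"tx":0,"ty":0,"tz":0,"spin":0}]'
cat > go.py <<'E'
# print remaining shift in tool axes to world target x y z, tool yaw deg
import sys;from h import *
from scipy.spatial.transform import Rotation as Ro
o=get_obs();x,y,z,w=map(float,sys.argv[1:5]);R=Ro.from_euler('xyz',o["tcp_rot"])
yaw=np.degrees(o["tcp_rot"][2])
ds=-(((w-yaw)+90)%180-90)
R2=Ro.from_euler('xyz',[np.pi,0,np.radians(yaw-ds)])
d=np.array([x,y,z])-o["tool_pos"]
print('now',np.round(o["tool_pos"],1),'yaw',round(yaw,2),'t',o["time"],'w',round(o["grip_width"],1),'F',np.round(o["contact_force"],1),'q',np.round(o["joint_positions"],2))
print('spin',round(ds,2),'d now-axes',np.round(R.inv().apply(d),1),'after spin',np.round(R2.inv().apply(d),1))
E
python3 go.py 464 127 78 168.4
```

```text
time: 0.82
tool_pos: [329.9, 323.0, 179.9]
tcp_rot: [-3.141, -0.001, 2.941]
contact_force: [1.1, 0.2, 0.8]
grip_width: 55.5
finger_force: 0.0
time: 1.45
tool_pos: [466.7, 124.0, 180.5]
tcp_rot: [-3.141, 0.001, 2.934]
contact_force: [-1.0, -0.1, 0.1]
grip_width: 55.0
finger_force: 0.0
now [466.7 124.  180.5] yaw 168.11 t 1.45 w 55.0 F [-1.  -0.1  0.1] q [ 0.1   0.33  1.73 -0.    1.09 -1.26]
spin -0.29 d now-axes [  3.3   2.4 102.5] after spin [  3.2   2.4 102.5]
```

```bash
python3 -m creep '[{"hand":0.6,"tx":0.003,"ty":0.0024,"tz":0.04,"spin":0},{"hand":0.6,"tx":0,"ty":0,"tz":0.04,"spin":0},{"hand":0.6,"tx":0,"ty":0,"tz":0.022,"spin":0},{"hand":0.0,"tx":0,"ty":0,"tz":0,"spin":0},{"hand":0.0,"tx":0,"ty":0,"tz":0,"spin":0}]' && python3 -m creep '[{"hand":0.0},{"hand":0.0},{"hand":0.0}]'; python3 go.py 464 127 78 168.4
python3 - <<'E'
from h import *
cap('wrist','w1')
E
```

```text
time: 2.08
tool_pos: [462.5, 130.8, 79.6]
tcp_rot: [3.141, 0.001, 2.94]
contact_force: [-0.6, -0.3, -0.2]
grip_width: 39.6
finger_force: 0.0
now [462.5 130.8  79.6] yaw 168.47 t 2.075 w 39.6 F [-0.6 -0.3 -0.2] q [ 0.12  0.46  1.85  0.    0.82 -1.25]
spin 0.07 d now-axes [-2.2 -3.4  1.6] after spin [-2.2 -3.4  1.6]invalid input at $[0]: expected keys hand, tx, ty, tz, spin
```

View pics/w1.png

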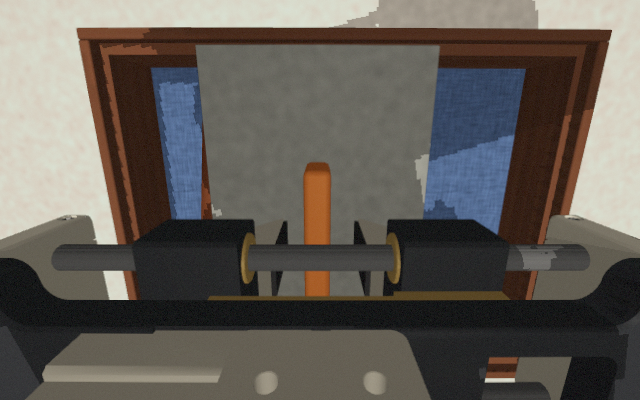

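The wrist view shows the orange bar centred between the fingers at (317,230), with the case side on the left and the open well on the right. Next I'll close and slide toward the case.

```bash
python3 -m creep '[{"hand":0.0,"tx":0,"ty":0,"tz":0,"spin":0},{"hand":0.0,"tx":0,"ty":0,"tz":0,"spin":0},{"hand":0.0,"tx":0,"ty":0,"tz":0,"spin":0}]' && python3 go.py 464 127 78 168.4; python3 -m creep '[{"hand":0.0,"tx":0,"ty":-0.015,"tz":0,"spin":0},{"hand":0.0,"tx":0,"ty":-0.02,"tz":0,"spin":0},{"hand":0.0,"tx":0,"ty":-0.015,"tz":0,"spin":0},{"hand":0.0,"tx":0,"ty":0,"tz":0,"spin":0},{"hand":0.0,"tx":0,"ty":0,"tz":0,"spin":0}]'; python3 go.py 464 127 78 168.4
```

```text
time: 2.5
tool_pos: [462.6, 130.0, 79.3]
tcp_rot: [3.141, 0.001, 2.94]
contact_force: [-0.5, -0.8, 5.0]
grip_width: 14.0
finger_force: 30.0
now [462.6 130.   79.3] yaw 168.42 t 2.5 w 14.0 F [-0.5 -0.8  5. ] q [ 0.11  0.47  1.85 -0.    0.82 -1.25]
spin 0.02 d now-axes [-2.  -2.7  1.3] after spin [-2.  -2.7  1.3]
time: 3.12
tool_pos: [452.3, 80.2, 79.3]
tcp_rot: [-3.141, 0.001, 2.939]
contact_force: [-1.7, -3.2, 7.5]
grip_width: 13.5
finger_force: 30.0
now [452.3  80.2  79.3] yaw 168.4 t 3.125 w 13.5 F [-1.7 -3.2  7.5] q [ 0.01  0.44  1.91 -0.    0.8  -1.36]
spin 0.0 d now-axes [-2.1 48.2  1.3] after spin [-2.1 48.2  1.3]
```

```bash
python3 -m creep '[{"hand":0.0,"tx":0,"ty":-0.005,"tz":0,"spin":0},{"hand":0.0,"tx":0,"ty":-0.003,"tz":0,"spin":0},{"hand":0.0,"tx":0,"ty":0,"tz":0,"spin":0},{"hand":0.0,"tx":0,"ty":0,"tz":0,"spin":0}]'; python3 -m creep '[{"hand":0.0,"tx":0,"ty":-0.003,"tz":0,"spin":0},{"hand":0.0,"tx":0,"ty":0,"tz":0,"spin":0},{"hand":0.0,"tx":0,"ty":0,"tz":0,"spin":0}]'
```

```text
time: 3.62
tool_pos: [451.3, 75.3, 79.3]
tcp_rot: [3.137, 0.002, 2.939]
contact_force: [1.1, 15.3, 4.9]
grip_width: 14.1
finger_force: 30.0
time: 4.0
tool_pos: [451.3, 75.1, 79.3]
tcp_rot: [3.133, 0.002, 2.937]
contact_force: [3.9, 33.0, 0.7]
grip_width: 13.9
finger_force: 30.0
```

```bash
python3 -m creep '[{"hand":0.6,"tx":0,"ty":0.008,"tz":0,"spin":0},{"hand":0.6,"tx":0,"ty":0,"tz":0,"spin":0},{"hand":0.6,"tx":0,"ty":0,"tz":0,"spin":0},{"hand":0.9,"tx":0,"ty":0,"tz":-0.04,"spin":0},{"hand":0.9,"tx":0,"ty":0,"tz":-0.04,"spin":0}]'; python3 -m creep '[{"hand":0.9,"tx":0,"ty":0,"tz":0,"spin":-10.6},{"hand":0.9,"tx":0,"ty":0,"tz":0,"spin":-10.6},{"hand":0.9,"tx":0,"ty":0,"tz":0,"spin":-10.4},{"hand":0.9,"tx":0,"ty":0,"tz":0,"spin":0}]'; python3 go.py 463 -210 150 200
python3 - <<'E'
from h import *
a=cap('top');h=cv2.cvtColor(a["color"],cv2.COLOR_RGB2HSV)
m=cv2.inRange(h,(5,170,110),(20,255,255));m[:,:230]=0;m[:,300:]=0;m[:180]=0;m[235:]=0
y,x=np.nonzero(m);print(len(x),x.mean() if len(x) else 0,ray(a,[[x.mean(),y.mean()]],86.5))
E
```

```text
time: 4.62
tool_pos: [451.2, 77.5, 159.3]
tcp_rot: [-3.141, -0.002, 2.939]
contact_force: [0.9, 0.4, 0.7]
grip_width: 59.3
finger_force: 0.0
time: 5.12
tool_pos: [451.5, 77.7, 158.6]
tcp_rot: [3.142, -0.0, -2.794]
contact_force: [-0.7, 0.3, -0.8]
grip_width: 82.0
finger_force: 0.0
now [451.5  77.7 158.6] yaw -160.11 t 5.125 w 82.0 F [-0.7  0.3 -0.8] q [ 0.    0.31  1.82 -0.    1.01 -1.92]
spin -0.11 d now-axes [  87.1 -274.4    8.6] after spin [  87.6 -274.3    8.6]
0 0 [[nan nan nan]]<stdin>:4: RuntimeWarning: Mean of empty slice.
  ret = ret.dtype.type(ret / rcount)
```

```bash
python3 -m creep '[{"hand":0.9,"tx":0.0175,"ty":-0.0549,"tz":0,"spin":0},{"hand":0.9,"tx":0.0175,"ty":-0.0549,"tz":0,"spin":0},{"hand":0.9,"tx":0.0175,"ty":-0.0549,"tz":0,"spin":0},{"hand":0.9,"tx":0.0175,"ty":-0.0549,"tz":0,"spin":0},{"hand":0.9,"tx":0.0175,"ty":-0.0549,"tz":0,"spin":0}]';python3 -m creep '[{"hand":0.9,"tx":0,"ty":0,"tz":0,"spin":0},{"hand":0.9,"tx":0,"ty":0,"tz":0,"spin":0}]'; python3 go.py 463 -210 18 200
python3 - <<'E'
from h import *
a=cap('top');h=cv2.cvtColor(a["color"],cv2.COLOR_RGB2HSV)
m=cv2.inRange(h,(5,170,110),(20,255,255));m[:,:230]=0;m[:,300:]=0;m[:180]=0;m[235:]=0
y,x=np.nonzero(m);print(len(x),ray(a,[[x.mean(),y.mean()]],86.5))
cap('wrist','w2')
E
```

```text
time: 5.8
tool_pos: [463.1, -211.8, 158.7]
tcp_rot: [3.142, 0.0, -2.796]
contact_force: [0.1, 1.1, -0.1]
grip_width: 82.5
finger_force: 0.0
time: 6.05
tool_pos: [462.9, -209.3, 158.3]
tcp_rot: [3.14, -0.0, -2.795]
contact_force: [-0.6, 0.6, 0.2]
grip_width: 82.7
finger_force: 0.0
now [ 462.9 -209.3  158.3] yaw -160.14 t 6.05 w 82.7 F [-0.6  0.6  0.2] q [-0.58  0.4   1.69  0.    1.06 -2.49]
spin -0.14 d now-axes [ 1.000e-01 -9.000e-01  1.403e+02] after spin [  0.2  -0.7 140.3]
10 [[490.16427016  65.62986571  86.5       ]]
```

View pics/w2.png

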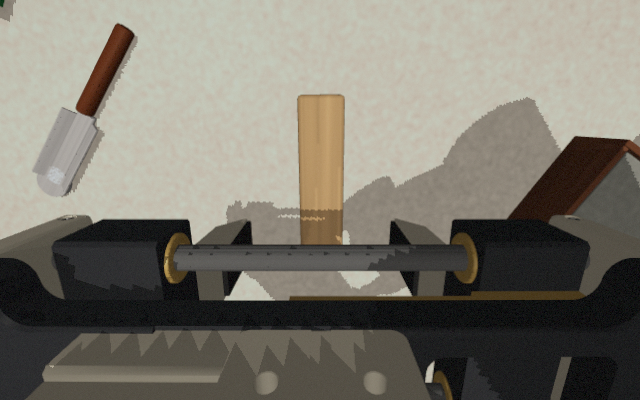

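The wrist view shows the brush centred (321 against 320) and parallel to the fingers, and the shoehorn is well clear at (85,110). Next I'll descend and grip.

```bash
python3 -m creep '[{"hand":0.9,"tx":0,"ty":0,"tz":0.05,"spin":0},{"hand":0.9,"tx":0,"ty":0,"tz":0.05,"spin":0},{"hand":0.9,"tx":0,"ty":0,"tz":0.025,"spin":0},{"hand":0.9,"tx":0,"ty":0,"tz":0.014,"spin":0},{"hand":0.9,"tx":0,"ty":0,"tz":0,"spin":0}]';python3 -m creep '[{"hand":0,"tx":0,"ty":0,"tz":0,"spin":0},{"hand":0,"tx":0,"ty":0,"tz":0,"spin":0},{"hand":0,"tx":0,"ty":0,"tz":0,"spin":0},{"hand":0,"tx":0,"ty":0,"tz":0,"spin":0},{"hand":0,"tx":0,"ty":0,"tz":0,"spin":0}]'; python3 go.py 463 -210 18 200
```

```text
time: 6.78
tool_pos: [463.4, -208.8, 19.5]
tcp_rot: [3.141, -0.001, -2.791]
contact_force: [0.4, -0.5, -1.0]
grip_width: 82.5
finger_force: 0.0
time: 7.4
tool_pos: [463.4, -209.5, 19.9]
tcp_rot: [3.141, 0.0, -2.792]
contact_force: [-1.2, 1.5, 3.0]
grip_width: 43.5
finger_force: 30.0
now [ 463.4 -209.5   19.9] yaw -159.98 t 7.4 w 43.5 F [-1.2  1.5  3. ] q [-0.58  0.6   1.82  0.    0.72 -2.5 ]
spin 0.02 d now-axes [ 0.5 -0.3  1.9] after spin [ 0.5 -0.3  1.9]
```

```bash
python3 -m creep '[{"hand":0,"tx":0,"ty":0,"tz":-0.03,"spin":0},{"hand":0,"tx":0,"ty":0,"tz":-0.05,"spin":0},{"hand":0,"tx":0,"ty":0,"tz":-0.05,"spin":10.6},{"hand":0,"tx":0,"ty":0,"tz":0,"spin":10.6},{"hand":0,"tx":0,"ty":0,"tz":0,"spin":10.4}]';python3 -m creep '[{"hand":0,"tx":0,"ty":0,"tz":0,"spin":0}]'; python3 go.py 480 211 150 168.4
```

```text
time: 8.02
tool_pos: [463.4, -209.7, 150.1]
tcp_rot: [-3.141, 0.001, 2.934]
contact_force: [-0.6, -0.7, -2.4]
grip_width: 43.7
finger_force: 30.0
time: 8.15
tool_pos: [463.2, -209.6, 149.4]
tcp_rot: [3.141, -0.001, 2.941]
contact_force: [-0.1, -0.2, -2.4]
grip_width: 43.6
finger_force: 30.0
now [ 463.2 -209.6  149.4] yaw 168.52 t 8.15 w 43.6 F [-0.1 -0.2 -2.4] q [-0.58  0.41  1.7   0.    1.03 -1.95]
spin 0.12 d now-axes [ 6.720e+01  4.155e+02 -4.000e-01] after spin [ 68.1 415.4  -0.6]
```

```bash
python3 -m creep '[{"hand":0,"tx":0.0068,"ty":0.0415,"tz":0,"spin":0},{"hand":0,"tx":0.0068,"ty":0.0415,"tz":0,"spin":0},{"hand":0,"tx":0.0068,"ty":0.0415,"tz":0,"spin":0},{"hand":0,"tx":0.0068,"ty":0.0415,"tz":0,"spin":0},{"hand":0,"tx":0.0068,"ty":0.0415,"tz":0,"spin":0}]';python3 -m creep '[{"hand":0,"tx":0.0068,"ty":0.0415,"tz":0,"spin":0},{"hand":0,"tx":0.0068,"ty":0.0415,"tz":0,"spin":0},{"hand":0,"tx":0.0068,"ty":0.0415,"tz":0,"spin":0},{"hand":0,"tx":0.0068,"ty":0.0415,"tz":0,"spin":0},{"hand":0,"tx":0.0068,"ty":0.0415,"tz":0,"spin":0}]';python3 -m creep '[{"hand":0,"tx":0,"ty":0,"tz":0,"spin":0},{"hand":0,"tx":0,"ty":0,"tz":0,"spin":0}]'; python3 go.py 480 211 26 168.4
python3 - <<'E'
from h import *
cap('side');c=cap('wrist','w3')
E
```

```text
time: 8.78
tool_pos: [471.5, 1.7, 149.4]
tcp_rot: [3.142, -0.0, 2.944]
contact_force: [-0.1, -0.2, -2.2]
grip_width: 44.0
finger_force: 30.0
time: 9.4
tool_pos: [479.8, 211.8, 149.3]
tcp_rot: [-3.141, -0.001, 2.944]
contact_force: [1.0, -0.5, -2.3]
grip_width: 43.6
finger_force: 30.0
time: 9.65
tool_pos: [479.7, 210.1, 149.3]
tcp_rot: [-3.141, -0.001, 2.942]
contact_force: [-0.3, -0.6, -2.4]
grip_width: 43.7
finger_force: 30.0
now [479.7 210.1 149.3] yaw 168.59 t 9.65 w 43.7 F [-0.3 -0.6 -2.4] q [ 0.27  0.43  1.66 -0.    1.05 -1.1 ]
spin 0.19 d now-axes [ -0.2   1.1 123.3] after spin [-1.000e-01  9.000e-01  1.233e+02]
```

View pics/w3.png

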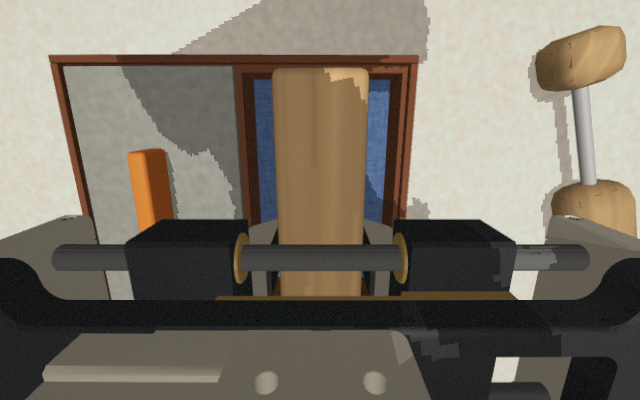

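The wrist view shows the cover at its left stop and the brush centred over the blue well (well columns 253–391, brush 273–368). Next I'll lower it.

```bash
python3 -m creep '[{"hand":0,"tx":0,"ty":0.001,"tz":0.04,"spin":0},{"hand":0,"tx":0,"ty":0,"tz":0.04,"spin":0},{"hand":0,"tx":0,"ty":0,"tz":0.02,"spin":0},{"hand":0,"tx":0,"ty":0,"tz":0.01,"spin":0},{"hand":0,"tx":0,"ty":0,"tz":0.006,"spin":0}]';python3 -m creep '[{"hand":0,"tx":0,"ty":0,"tz":0.004,"spin":0},{"hand":0,"tx":0,"ty":0,"tz":0.002,"spin":0},{"hand":0,"tx":0,"ty":0,"tz":0,"spin":0},{"hand":0,"tx":0,"ty":0,"tz":0,"spin":0}]'; python3 go.py 480 211 26 168.4
```

```text
time: 10.38
tool_pos: [480.7, 211.0, 33.8]
tcp_rot: [3.141, 0.0, 2.939]
contact_force: [-0.7, 0.2, -2.2]
grip_width: 43.9
finger_force: 30.0
time: 10.88
tool_pos: [480.5, 211.6, 28.1]
tcp_rot: [3.141, 0.001, 2.94]
contact_force: [0.2, 0.4, -2.2]
grip_width: 43.4
finger_force: 30.0
now [480.5 211.6  28.1] yaw 168.44 t 10.875 w 43.4 F [ 0.2  0.4 -2.2] q [ 0.27  0.61  1.77  0.    0.76 -1.1 ]
spin 0.04 d now-axes [ 0.3 -0.7  2.1] after spin [ 0.3 -0.7  2.1]
```

```bash
python3 -m creep '[{"hand":0,"tx":0,"ty":0,"tz":0.002,"spin":0},{"hand":0,"tx":0,"ty":0,"tz":0,"spin":0},{"hand":0.65,"tx":0,"ty":0,"tz":0,"spin":0},{"hand":0.65,"tx":0,"ty":0,"tz":0,"spin":0},{"hand":0.65,"tx":0,"ty":0,"tz":0,"spin":0}]';python3 -m creep '[{"hand":0.65,"tx":0,"ty":0,"tz":-0.03,"spin":0},{"hand":0.65,"tx":0,"ty":0,"tz":-0.05,"spin":0},{"hand":0.65,"tx":0,"ty":0,"tz":-0.05,"spin":0},{"hand":0.65,"tx":0,"ty":0,"tz":0,"spin":0}]'; python3 go.py 451.3 75.2 79 168.4
python3 - <<'E'
from h import *
cap('wrist','w4')
E
```

```text
time: 11.5
tool_pos: [480.3, 211.5, 25.8]
tcp_rot: [3.141, 0.0, 2.94]
contact_force: [-0.5, -0.4, 0.3]
grip_width: 59.6
finger_force: 0.0
time: 12.0
tool_pos: [482.5, 212.1, 159.7]
tcp_rot: [3.138, 0.008, 2.94]
contact_force: [0.3, 0.2, -0.1]
grip_width: 59.6
finger_force: 0.0
now [482.5 212.1 159.7] yaw 168.44 t 12.0 w 59.6 F [ 0.3  0.2 -0.1] q [ 0.27  0.42  1.64  0.    1.07 -1.1 ]
spin 0.04 d now-axes [   3.7 -140.7   80.1] after spin [   3.  -140.4   80.7]
```

View pics/w4.png

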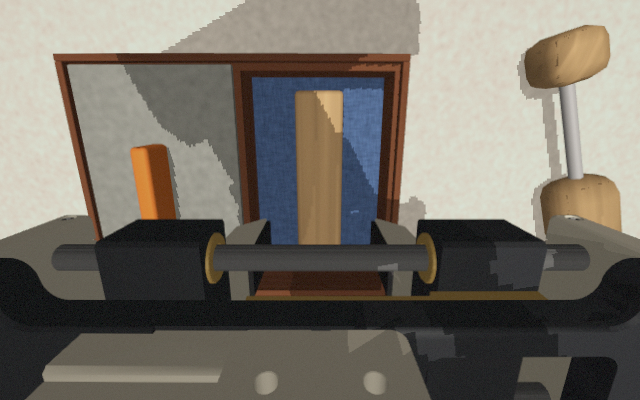

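The brush lies flat and square in the well at columns 295–343, with the cover still drawn back. Next I'll return to the grip.

```bash
python3 -m creep '[{"hand":0.6,"tx":0.001,"ty":-0.0468,"tz":0,"spin":0},{"hand":0.6,"tx":0.001,"ty":-0.0468,"tz":0,"spin":0},{"hand":0.6,"tx":0.001,"ty":-0.0468,"tz":0,"spin":0},{"hand":0.6,"tx":0,"ty":0,"tz":0,"spin":0},{"hand":0.6,"tx":0,"ty":0,"tz":0.03,"spin":0}]';python3 -m creep '[{"hand":0.6,"tx":0,"ty":0,"tz":0.03,"spin":0},{"hand":0.6,"tx":0,"ty":0,"tz":0.02,"spin":0},{"hand":0,"tx":0,"ty":0,"tz":0,"spin":0},{"hand":0,"tx":0,"ty":0,"tz":0,"spin":0},{"hand":0,"tx":0,"ty":0,"tz":0,"spin":0}]';python3 -m creep '[{"hand":0,"tx":0,"ty":0,"tz":0,"spin":0},{"hand":0,"tx":0,"ty":0,"tz":0,"spin":0}]'; python3 go.py 479.0 210.4 79 168.4
```

```text
time: 12.68
tool_pos: [450.2, 74.5, 125.8]
tcp_rot: [3.141, 0.003, 2.938]
contact_force: [-0.1, -0.2, -0.8]
grip_width: 55.2
finger_force: 0.0
time: 13.3
tool_pos: [449.7, 74.8, 76.4]
tcp_rot: [3.141, 0.001, 2.94]
contact_force: [-0.1, -0.7, -0.3]
grip_width: 29.7
finger_force: 0.0
time: 13.55
tool_pos: [449.7, 75.7, 76.3]
tcp_rot: [3.139, 0.001, 2.939]
contact_force: [0.4, 9.7, 1.2]
grip_width: 13.9
finger_force: 30.0
now [449.7  75.7  76.3] yaw 168.36 t 13.55 w 13.9 F [0.4 9.7 1.2] q [-0.    0.44  1.92  0.    0.78 -1.37]
spin -0.04 d now-axes [ -1.5 137.8  -2.4] after spin [ -1.6 137.8  -2.7]
```

Now slide +138 mm, keeping the last part gentle.

```bash
python3 -m creep '[{"hand":0,"tx":0,"ty":0.025,"tz":0,"spin":0},{"hand":0,"tx":0,"ty":0.03,"tz":0,"spin":0},{"hand":0,"tx":0,"ty":0.03,"tz":0,"spin":0},{"hand":0,"tx":0,"ty":0.025,"tz":0,"spin":0},{"hand":0,"tx":0,"ty":0.015,"tz":0,"spin":0}]';python3 -m creep '[{"hand":0,"tx":0,"ty":0.008,"tz":0,"spin":0},{"hand":0,"tx":0,"ty":0.004,"tz":0,"spin":0},{"hand":0,"tx":0,"ty":0.002,"tz":0,"spin":0},{"hand":0,"tx":0,"ty":0,"tz":0,"spin":0},{"hand":0,"tx":0,"ty":0,"tz":0,"spin":0}]'; python3 go.py 477.5 210.9 79 168.4
```

```text
time: 14.18
tool_pos: [474.9, 197.7, 76.3]
tcp_rot: [3.141, 0.002, 2.94]
contact_force: [0.3, -3.2, 3.4]
grip_width: 13.7
finger_force: 30.0
time: 14.8
tool_pos: [477.6, 210.6, 76.2]
tcp_rot: [3.141, 0.001, 2.939]
contact_force: [1.8, -0.3, 5.8]
grip_width: 14.0
finger_force: 30.0
now [477.6 210.6  76.2] yaw 168.39 t 14.8 w 14.0 F [ 1.8 -0.3  5.8] q [ 0.27  0.53  1.74  0.    0.87 -1.1 ]
spin -0.01 d now-axes [ 0.1  0.3 -2.8] after spin [ 0.1  0.3 -2.8]
```

```bash
python3 -m creep '[{"hand":0,"tx":0,"ty":0.003,"tz":0,"spin":0},{"hand":0,"tx":0,"ty":0,"tz":0,"spin":0},{"hand":0,"tx":0,"ty":0,"tz":0,"spin":0}]'
```

```text
time: 15.18
tool_pos: [477.6, 211.0, 76.2]
tcp_rot: [-3.138, 0.0, 2.939]
contact_force: [-0.7, -13.6, 8.6]
grip_width: 13.5
finger_force: 30.0
```

At the stop: 3 mm commanded, 0.4 mm moved, and 13.6 N of reaction. Next I'll back off slightly, release and rise.

```bash
python3 -m creep '[{"hand":0.6,"tx":0,"ty":-0.001,"tz":0,"spin":0},{"hand":0.6,"tx":0,"ty":0,"tz":0,"spin":0},{"hand":0.6,"tx":0,"ty":0,"tz":0,"spin":0},{"hand":0.6,"tx":0,"ty":0,"tz":-0.04,"spin":0},{"hand":0.6,"tx":0,"ty":0,"tz":-0.05,"spin":0}]';python3 -m creep '[{"hand":0.6,"tx":0.04,"ty":0.03,"tz":-0.03,"spin":0},{"hand":0.6,"tx":0.04,"ty":0.03,"tz":0,"spin":0},{"hand":0.6,"tx":0.04,"ty":0.03,"tz":0,"spin":0},{"hand":0.6,"tx":0,"ty":0,"tz":0,"spin":0},{"hand":0.6,"tx":0,"ty":0,"tz":0,"spin":0}]'
python3 - <<'E'
from h import *
b=cap('side');s=b["color"][90:230,210:410]
cv2.imwrite('pics/s2.png',cv2.resize(s,None,fx=3.9,fy=3.9,interpolation=2)[:,:,::-1])
h=cv2.cvtColor(b["color"],cv2.COLOR_RGB2HSV);m=cv2.inRange(h,(5,170,60),(20,255,255));m[:125]=0;m[200:]=0;m[:,:262]=0;m[:,345:]=0
y,x=np.nonzero(m);k=(y<170);print(ray(b,[[x[k].mean(),y[k].mean()]],80))
E
```

```text
time: 15.8
tool_pos: [476.5, 212.7, 165.6]
tcp_rot: [-3.14, -0.003, 2.94]
contact_force: [0.9, 0.4, 0.4]
grip_width: 54.2
finger_force: 0.0
time: 16.42
tool_pos: [378.1, 324.9, 195.6]
tcp_rot: [-3.141, 0.0, 2.941]
contact_force: [0.6, -0.0, 0.1]
grip_width: 54.7
finger_force: 0.0
[[475.60612957 183.63867192  80.        ]]
```

View pics/s2.png

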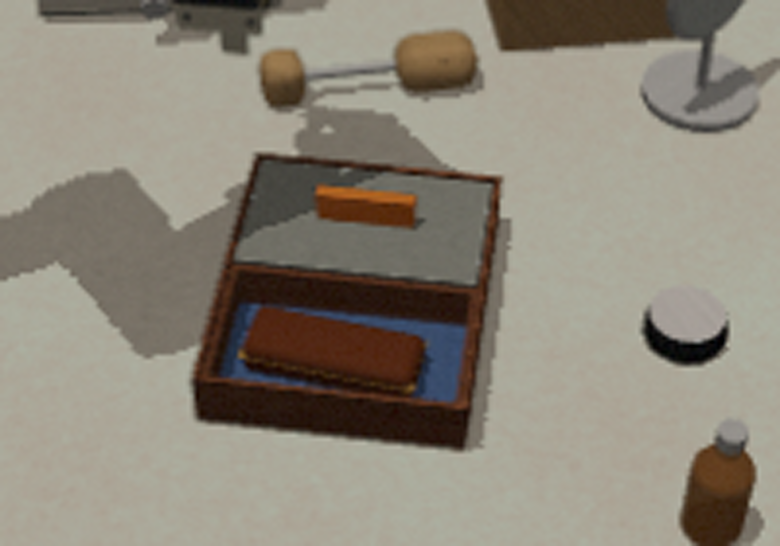

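The picture shows the cover over the +y well, against the far end (grip at crop (365,205)). The case is undisturbed at (335,350). The measured tool travel of 138 mm agrees with that. The printed grip y is off because the mask also took in the wood rim.

```bash
python3 -c "
from plant import close_job;print(close_job())"
```

```text
the job is handed in; nothing more can be done
None
```

The job is handed in: the brush lies flat, bristles down, in the compartment that was empty, and the cover is shut over it at the opposite end stop; the glasses case and bystanders were left alone, though the hand-in gave no verdict.

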